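# Dock the keyed tube tier and start the mixer over the splash guard

## Robot

A 6-joint arm with a two-finger parallel gripper is mounted at the origin on a cart in front of the work surface, level with it; the furniture and walls round the work are solid. World frame = base frame: x ahead of the robot, y to its left, z up, the work surface at z = 0. Lengths are in m, angles in rad, forces in N, time in s.
With the tool pointing down it reaches from about 0.375 to 0.9 m from the base axis. Payload 3.1 kg.
Tool frame: the origin (TCP) lies on the centre line of the jaws, within the pads' length; the fingertips stand 14 mm ahead of it and the grasp point (between the pads) lies 5 mm behind it; z points along the fingers, y is the line along which they close (so a half turn about z gives the same grasp; the last joint's range is limited). The gripper opens to 87 mm and grips with 3 to 60 N. Pads are 19 mm wide; open, the fingers measure 117 mm over their backs; the gripper's body (75 mm by 190 mm) begins 51 mm behind the grasp point.
Start: joints at [-1.464, 0.527, 1.433, -0, 1.181, -0.178], TCP at [0.176, -0.6, 0.237] pointing down, gripper open.
Joint ranges: [-3.08, 3.08], [-0.75, 2.2], [0.22, 2.44], [-1.43, 4.57], [0, 2.65], [-2.85, 2.85]. Speed limits (rad/s): [2.79, 2.79, 3.14, 3.14, 3.14, 3.14].

## Interface

Orientations are given as a unit quaternion [x, y, z, w].
In Python, from rig import robot gives the robot as it stands.
- The arm moves only by the tool move_arm, never from a script. Its argument "commands" is a list of rows, each an object with "hand": the finger opening in cm, from 0 to 8.7; "travel": the shift along the tool's x, y, z in cm, a list of three; "twist": the turn, a rotation vector about the tool's x, y, z in degrees, a list of three. In form: [{"hand": hand, "travel": [dx, dy, dz], "twist": [wx, wy, wz]}, ...]. A call has 1 to 5 rows; each row shifts and turns the commanded pose from where the row before left it, along the tool's axes as they then stand; what a row does not reach is not made up. A row lasts 1/12 s, in which the tool goes at most 41.7 mm and 7.16 degrees, less where a joint would pass 70% of its speed; a pose out of reach is approached as far as the arm can. A call is refused whole if a number of a shift passes 4.17 or a number of a turn 7.16, either way. A call with a gripper value outside its range is refused whole. The fingers move at their own pace and stop on an object; "force" is the grip in N (left out, the last holds). Time passes only in rows, so rows that do not move let the fingers close. It gives the time, the measured TCP pose, the force, the opening and the grip force at its end, in the units of the state.
- robot.get_obs(): the state, without advancing time (a new reading comes with each control period).
- robot.camera(name): name is "scene" or "top"; returns a dict with "frame" (480x640x3 uint8, red, green, blue), "fov_y" (degrees; the focal length in pixels is half the picture's height over the tangent of half this angle, whatever the lens; pixels are square), "cx", "cy" (the principal point, pixels), "k1" (the pictures are not rectified: a ray, as slopes to the right and down, at radius r is drawn at 1 + k1 r^2 times it, then the intrinsics apply), "extrinsics" (4x4, takes a point from camera to world coordinates). Camera axes: x right, y down, z forward; pixel columns grow to the right and rows downward; lengths in m; the calibration is good to about 2 mm. A picture is of the moment at which its call begins. There is no depth.
- robot.hand_in(): hands the job in; it is judged then, once.
The state is a dict: "time": time; "q": joint angles; "joint_velocities": joint speeds; "joint_torque": joint torques, N m; "position": TCP position; "tool_rot": TCP orientation; "ft_force": force on the tool from outside, world axes, zero at the start; "moment": the same for the moment, N m; "grip_width": finger opening in m; "grip_force": force on a finger pad.
Only numpy, scipy, OpenCV 4.12 (cv2) and the standard library are available. Lean on these libraries where they do the work, as an engineer would, in place of code of your own. Each camera call takes 0.05 s, during which the arm holds its last target. There are 200 camera calls.

## Task

Stack the loose blue tube tier on the blue tier of the mixer, the right way round so that every lug drops into its matching notch, and let go of it. Then take the bent rod from its cradle, reach over the splash guard with it and pull the green switch's lever fully over towards the guard; leave the red switch as it is, touch the switches with nothing but the rod, and do not push on the guard. Finally hang the rod back in its cradle as it was, hook down, and leave the other things standing where they are.

Things in the scene. Friction and masses are not known exactly. Their poses are not given: they have to be found in the camera images.
- tier: loose blue tube tier, 150 g, 50 (x) x 86 (y) mm: block from 8 to 38 mm above the origin on three lugs 8 mm high, 12 mm long in y, flush with the end faces: one 26 mm wide at the +y end (yellow stripe), two 8 mm wide at x = +-16 mm at the -y end. Origin: centre, in the plane of the lug feet; z up. Grip it across its 50 mm width (x)
- dock: fixed white mixer 90 (x) x 120 (y) x 21 mm under a fixed blue lower tier 50 x 86 mm, top 50 mm above the bench. Notches in it, 10 mm deep, 14 mm in from the end faces, open there: one 30 mm wide at the +y end (yellow stripe), two 12 mm wide at x = +-16 mm at the -y end. The tier fits only +y to +y, with 2 mm play. Origin: centre, on the bench
- dock_seat (a point): point on the dock's axis 42 mm above the bench, where the tier's origin lies when seated (tier's block on the flat top, lugs 8 mm down in the notches)
- guard: fixed clear plastic splash guard, U-shaped from above: a panel 260 mm long in its y and 130 mm high at x = 0, with wings 100 mm long at y = +-130 mm going back in its +x (away from the robot); orange top edging 9 mm wide. Origin: on the bench under the middle of the panel
- box_green: fixed grey switch box with a green plate, behind the guard, 60 (x) x 52 (y) x 40 mm high; its x points away from the guard. It carries the green-tipped lever; lever pivot 45 mm above the origin. Origin: centre of the underside
- box_red: the same box with a red plate and a red-tipped lever; it must stay as it is. Green and red may change sides
- lever_green (a joint): green lever: 0 = leaning 0.4 rad away from the guard (box +x), 0.8 = fully over, 0.4 rad towards the guard (box -x). Steel stick 9 mm thick, 55 mm from pivot to the centre of its 14 mm ball tip; swings in the box's x-z plane, stays where it is left; 1 to 2 N moves it
- lever_red (a joint): red lever, same values; starts near 0
- tip_green (a point): centre of the green lever's ball tip (about 96 mm above the bench, 21 mm to either side of the pivot at the ends of its swing)
- tip_red (a point): centre of the red lever's ball tip
- rod: loose bent steel rod, 120 g, 10 mm thick: shaft along its x from -92 mm (dark 24 x 24 mm counterweight) to +170 mm, then bent square down 90 mm (-z); yellow tip. Orange flat-sided handle 54 (x) x 14 (y) x 18 (z) mm at the origin, where it balances: grip it there across y. Origin: centre of the handle, on the shaft axis; z up when the hook hangs down
- rod_tip (a point): lowest point of the rod's hook: 170 mm along x and 95 mm below the rod's origin
- cradle: fixed cradle: dark base plate 130 (x) x 60 (y) x 10 mm, two upright aluminium forks 8 mm thick at x = +-45 mm, each with a 13 mm slot whose floor is 115 mm above the bench, flaring to 40 mm at its top (143 mm). The shaft lies in both forks, handle between them, hook to the cradle's +x. Origin: centre of the underside
- cradle_rest (a point): where the rod's origin lies in the cradle: 120 mm above the bench, over the cradle's centre
- stain_drop: bystander: brown bottle with a black cap, 32 mm across, 75 tall; origin under its centre
- diluent: bystander: white bottle, 50 mm across, 120 tall; origin under its centre
- beaker: bystander: clear beaker, 72 mm across, 87 tall; origin under its centre
- control_n: bystander: small white bottle with a red cap, 24 mm across, 44 tall; origin under its centre
- bench_timer: bystander: white bench timer, 66 x 66 x 20 mm; origin under its centre
- kit_box_1: bystander: white and blue carton, 62 (x) x 90 (y) x 50 mm; origin under its centre
- control_h: bystander: small white bottle with a blue cap, 24 mm across, 44 tall; origin under its centre
Mind the look-alikes: they are no part of the job. What is shaped like the tier but purple is not meant.

How it is judged:
On the way, in this order (a step that is already met when the one before it is completed fails the run):
1. the tier is seated on the dock, lugs in the notches, and released (distance between tier and dock_seat below 0.005 m and angle between the x axis of tier and the x axis of dock, either way round below 0.09 rad and angle between tier's own z axis and vertical below 0.06 rad and contact force between the fingers and tier below 0.05 N), for 0.2 s.
2. the rod's hook has pulled the green lever fully over (0.65 rad or more of its 0.8) (value of joint lever_green above 0.65 rad and distance between rod_tip and tip_green below 0.06 m), for 0.1 s.
At the end, for the whole second after the job is handed in: Tier seated in the notches (within 5 mm, 0.09 rad; level within 0.06 rad); green lever above 0.65 rad, red below 0.2; rod in its cradle (origin within 18 mm of the rest, along it within 0.15 rad, hook down within 0.35 rad); both released and at rest (all of step 1 and value of joint lever_green above 0.65 rad and value of joint lever_red below 0.2 rad and distance between rod and cradle_rest below 0.018 m and angle between the x axis of rod and the x axis of cradle, either way round below 0.15 rad and angle between rod's own z axis and vertical below 0.35 rad and linear speed of each of rod, tier below 0.03 m/s and contact force between the fingers and rod below 0.05 N); the robot touches nothing.
It fails at once if the hand or arm touches a switch box or lever (contact force between any of the fingers, the arm and box_green above 0.5 N or contact force between any of the fingers, the arm and box_red above 0.5 N).
It fails at once if the red lever is moved over (0.2 rad or more) (value of joint lever_red above 0.2 rad).
It fails at once if the guard is pushed with more than 6 N (contact force between anything else and guard above 6 N).
It fails at once if a bystander (bottle, beaker, timer or carton) is moved by more than 20 mm (distance of any of stain_drop, diluent, beaker, control_n, bench_timer, kit_box_1, control_h from where it was at the start of the episode above 0.02 m).
It also fails if it takes over 58 s, if anything falls off the work surface, if the arm or the gripper's body presses on something with over 40 N, if the wrist force passes 120 N, or if a joint passes its speed limit or range.

## Working session

There is one attempt and no reset: what is moved stays moved. The work goes in short steps, Python scripts to look and compute and a tool call to move; the robot and the scene stay as the last step left them, time stands still between calls to the robot, and variables do not carry over. Pictures are saved under pics/ and viewed, at most 10 in all, crops included, and the job is handed in when it is done.

Besides the shell and the picture viewer there is one more tool, called after "Emit:" as name([rows], argument=value, ...), one row to a line, values as JSON. move_arm: Moves the arm, as the interface text tells. Its arguments: {"type":"object","properties":{"commands":{"type":"array"},"force":{"type":"number"}},"required":["commands"]}

```bash
mkdir -p pics; ls; python3 - <<'E'
from rig import robot
import cv2, numpy as np
for n in("scene","top"):
    c=robot.camera(n); cv2.imwrite(f"pics/{n}0.png",c["frame"][:,:,::-1])
    print(n,{k:(np.round(v,4).tolist() if k=="extrinsics" else v) for k,v in c.items() if k!="frame"})
print(robot.get_obs())
E
```

```text
pics
scene {'fov_y': 55.94903938886143, 'cx': 317.1885657013167, 'cy': 232.950139517948, 'k1': -0.09950077057904062, 'extrinsics': [[0.8408, -0.2297, 0.4902, -0.0652], [-0.5407, -0.3123, 0.7811, -1.0413], [-0.0263, -0.9218, -0.3868, 0.6109], [0.0, 0.0, 0.0, 1.0]]}
top {'fov_y': 56.36352161400846, 'cx': 315.255083907539, 'cy': 223.7143098426032, 'k1': 0.013141846370376567, 'extrinsics': [[-0.0237, -0.997, 0.073, 0.451], [-0.9995, 0.025, 0.0177, -0.0463], [-0.0195, -0.0726, -0.9972, 1.3119], [0.0, 0.0, 0.0, 1.0]]}
{'time': 0.1, 'q': array([-1.46452206e+00,  5.28342711e-01,  1.43376572e+00, -3.47589111e-05,
        1.18143467e+00, -1.78487129e-01]), 'joint_velocities': array([ 0.00010879, -0.00298001, -0.00109805,  0.00059047,  0.00022696,
       -0.00086338]), 'joint_torque': array([-2.45131732e-04, -4.40986204e+01, -1.77150285e+01,  6.35560253e-02,
        5.33635891e-02, -4.82845678e-05]), 'position': array([ 0.17553833, -0.59917749,  0.2356909 ]), 'tool_rot': array([ 9.89879571e-01,  1.41906602e-01,  1.91424301e-05, -9.75166826e-04]), 'ft_force': array([ 0.42581983, -0.19112641, -0.18777972]), 'moment': array([0.0397808 , 0.00207733, 0.06629405]), 'grip_force': 0.0, 'grip_width': 0.08690270081394914}
```

View pics/scene0.png

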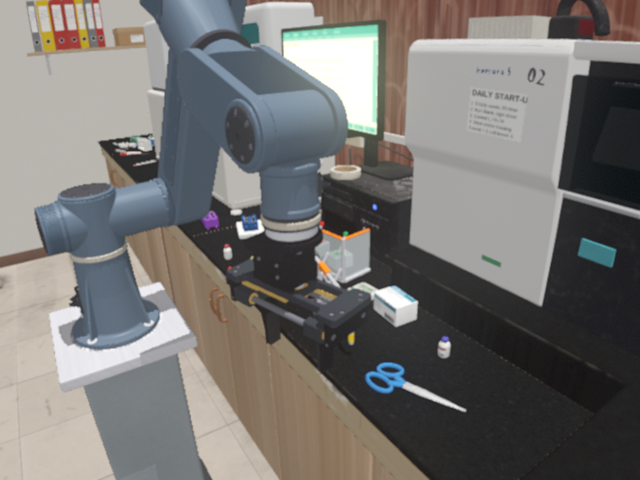

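View pics/top0.png

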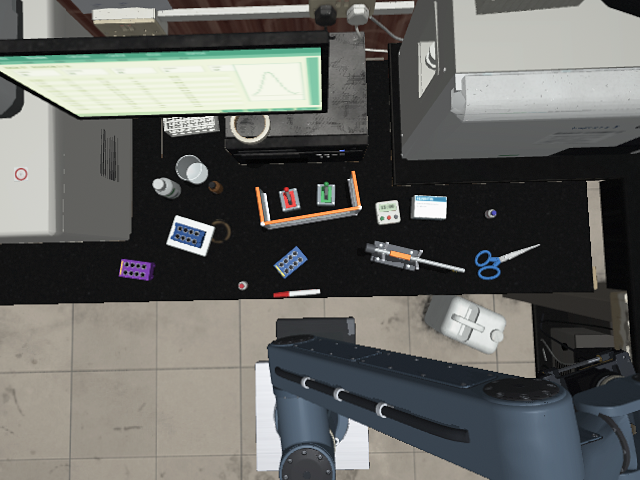

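The top view shows the tier at about (290,263), the dock at (190,236), the purple decoy at (136,270), the guard with red box (288,199) and green box (326,193), and the cradle with the rod at (395,256), hook to the right. I'll enlarge these areas.

```bash
cat > h.py <<'E'
import cv2, numpy as np
from rig import robot
def cam(n):
    c=robot.camera(n); f=240/np.tan(np.radians(c["fov_y"])/2)
    c["K"]=np.array([[f,0,c["cx"]],[0,f,c["cy"]],[0,0,1]]); c["D"]=np.array([c["k1"],0,0,0.]); return c
def ray(c,uv):
    p=cv2.undistortPoints(np.array([[uv]],float),c["K"],c["D"])[0,0]
    E=c["extrinsics"]; return E[:3,3],E[:3,:3]@[p[0],p[1],1]
def px(c,uv,z):
    o,d=ray(c,uv); return o+d*(z-o[2])/d[2]
def proj(c,P):
    E=np.linalg.inv(c["extrinsics"]); P=np.atleast_2d(P).astype(float)
    return cv2.projectPoints(P,cv2.Rodrigues(E[:3,:3])[0],E[:3,3],c["K"],c["D"])[0][:,0]
def crop(c,x0,y0,x1,y1,s,name):
    im=cv2.resize(c["frame"][y0:y1,x0:x1,::-1],None,fx=s,fy=s,interpolation=cv2.INTER_CUBIC)
    for x in range((x0//20+1)*20,x1,20): cv2.line(im,((x-x0)*s,0),((x-x0)*s,6),(0,255,255),1); cv2.putText(im,str(x),((x-x0)*s,16),0,.35,(0,255,255))
    for y in range((y0//20+1)*20,y1,20): cv2.line(im,(0,(y-y0)*s),(6,(y-y0)*s),(0,255,255),1); cv2.putText(im,str(y),(8,(y-y0)*s+4),0,.35,(0,255,255))
    cv2.imwrite(f"pics/{name}.png",im)
E
python3 - <<'E'
from h import *
c=cam("top"); crop(c,155,180,355,300,4,"L"); crop(c,250,165,450,285,4,"R")
crop(c,350,225,480,285,6,"C")
E
```

```text
(no output)
```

View pics/L.png

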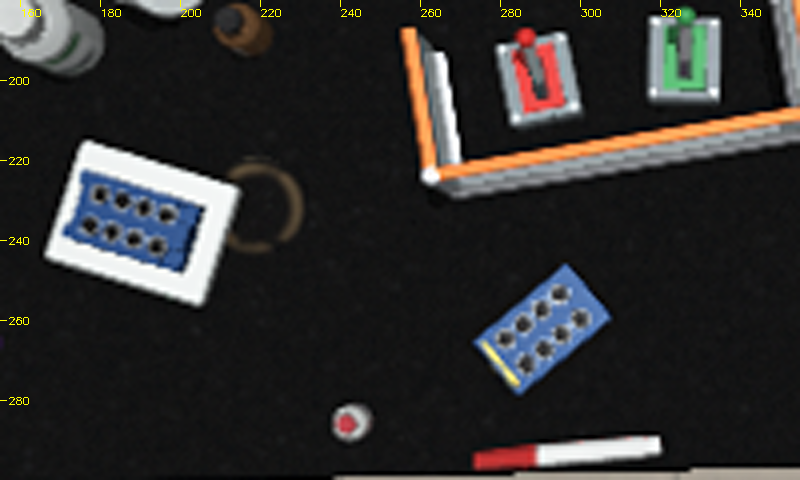

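View pics/R.png

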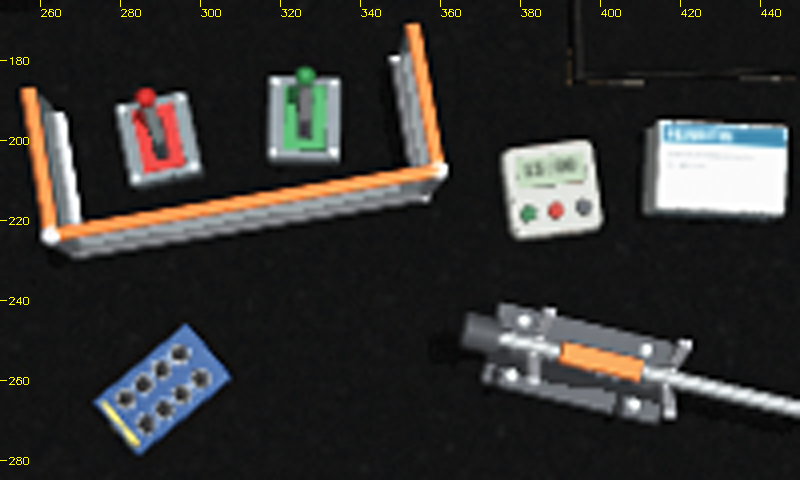

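View pics/C.png

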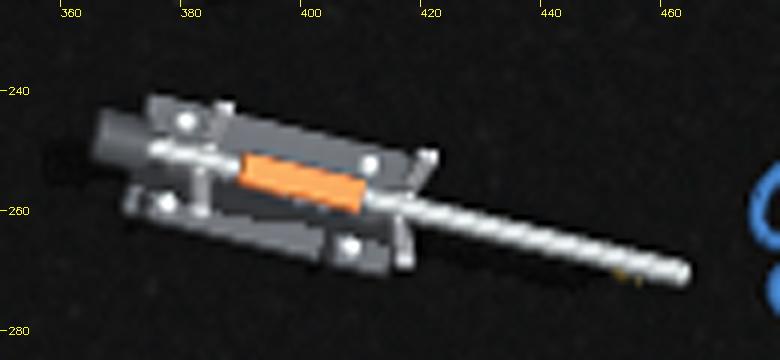

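The tier's corners are at (273.5,265.3), (284.8,278.5), (296.8,246) and (307.5,259.3), with the stripe on the lower-left end. The dock's stripe is not evident, so I'll enlarge it in both cameras.

```bash
python3 - <<'E'
from h import *
c=cam("top"); s=cam("scene")
a=cv2.resize(c["frame"][210:260,160:220,::-1],(600,500),interpolation=cv2.INTER_CUBIC)
b=cv2.resize(s["frame"][195:245,190:270,::-1],(800,500),interpolation=cv2.INTER_CUBIC)
im=np.zeros((600,800,3),np.uint8); im[:300,:360]=cv2.resize(a,(360,300)); im[300:,:480]=cv2.resize(b,(480,300))
cv2.imwrite("pics/dock.png",cv2.convertScaleAbs(im,alpha=1.5))
def box(c,n,pts,z):
    P=np.array([px(c,p,z) for p in pts]); m=P.mean(0)
    print(n,"ctr",m.round(4),"sides",[round(float(np.linalg.norm(P[i]-P[(i+1)%4])),4) for i in range(4)],
     "ang",[round(float(np.degrees(np.arctan2(*(P[(i+1)%4]-P[i])[1::-1]))),1) for i in range(4)])
box(c,"tier",[(273.5,265.25),(284.75,278.5),(307.5,259.25),(296.75,246)],.038)
box(c,"docktier",[(175.75,222.5),(170.75,238.75),(201,248),(206.25,231.75)],.05)
box(c,"mixer",[(176.75,215),(166,244.25),(205.75,256.25),(215,226.75)],.021)
R=lambda x,y:(250+x/4,165+y/4); C=lambda x,y:(350+x/6,225+y/6)
box(c,"red",[R(114,105),R(135,187),R(203,170),R(185,92)],.04)
box(c,"green",[R(270,77),R(268,160),R(340,163),R(341,80)],.04)
P=lambda n,uv,z:print(n,px(c,uv,z).round(4))
P("gl",R(51,236),.13);P("gr",R(441,170),.13);P("gl2",R(28,90),.13);P("gr2",R(412,26),.13)
P("tipg",R(305,76),.096);P("tipr",R(146,97),.096)
P("handleL",C(240,167),.129);P("handleR",C(363,197),.129);P("shaft end",C(687,272),.125)
for t in[(224,110),(202,212),(428,157),(404,262)]:P("fork",C(*t),.143)
E
```

```text
tier ctr [0.4366 0.0488 0.038 ] sides [0.0493, 0.0842, 0.0485, 0.0855] ang [-140.6, -51.2, 37.8, 128.3]
docktier ctr [0.5198 0.3362 0.05  ] sides [0.048, 0.0903, 0.0481, 0.0912] ang [162.7, -108.2, -18.4, 71.8]
mixer ctr [0.5204 0.3379 0.021 ] sides [0.0899, 0.1211, 0.089, 0.1173] ang [159.6, -108.0, -17.9, 71.6]
red ctr [0.6152 0.0475 0.04  ] sides [0.061, 0.0501, 0.0577, 0.0517] ang [-166.8, -77.4, 11.7, 98.9]
green ctr [ 0.6258 -0.0568  0.04  ] sides [0.0598, 0.0514, 0.0597, 0.0509] ang [177.3, -93.9, -2.2, 86.0]
gl [0.5403 0.114  0.13  ]
gr [ 0.5776 -0.1454  0.13  ]
gl2 [0.6383 0.1279 0.13  ]
gr2 [ 0.6745 -0.1291  0.13  ]
tipg [ 0.6483 -0.0573  0.096 ]
tipr [0.6367 0.0519 0.096 ]
handleL [ 0.4561 -0.2197  0.129 ]
handleR [ 0.4418 -0.2727  0.129 ]
shaft end [ 0.4059 -0.4126  0.125 ]
fork [ 0.4808 -0.2116  0.143 ]
fork [ 0.437  -0.2006  0.143 ]
fork [ 0.4585 -0.2986  0.143 ]
fork [ 0.4136 -0.2865  0.143 ]
```

View pics/dock.png

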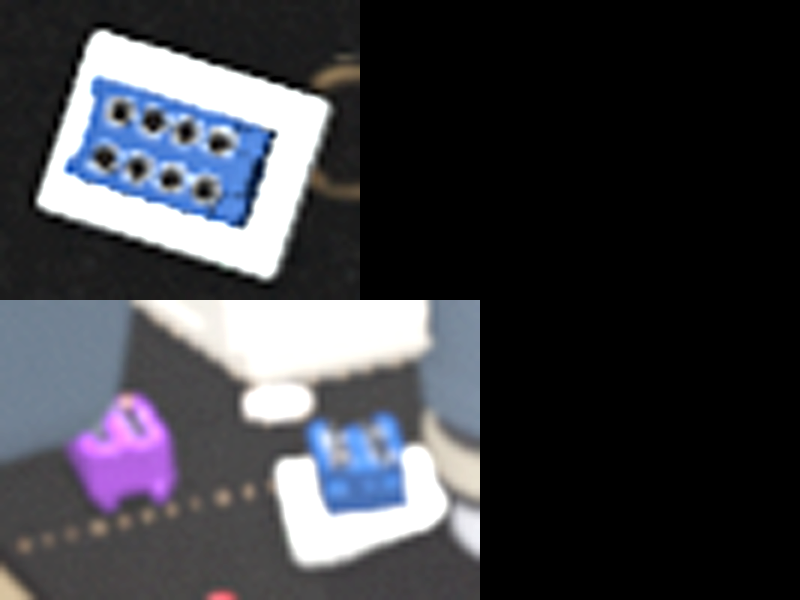

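The dock's right end, facing world −y, shows the two narrow notches. The wide, striped end therefore points to +y at about 71.8°, which puts the dock near (0.520, 0.338) with its yaw at −18.2°. The tier is at (0.4366, 0.0488) with its yaw at 38.5°. All measured sizes match the given ones, so I'm moving to above the tier.

Emit:
move_arm([
  {"hand": 8.7, "travel": [3, -2.4, 0], "twist": [0, 0, 0]},
  {"hand": 8.7, "travel": [3, -2.4, 0], "twist": [0, 0, 0]},
  {"hand": 8.7, "travel": [3, -2.4, 0], "twist": [0, 0, 0]},
  {"hand": 8.7, "travel": [3, -2.4, 0], "twist": [0, 0, 0]},
  {"hand": 8.7, "travel": [3, -2.4, 0], "twist": [0, 0, 0]},
])

```text
time: 0.67
position: [0.2865, -0.4409, 0.2365]
tool_rot: [0.99, 0.141, 0.0, -0.0]
ft_force: [-0.8, 0.3, 1.0]
grip_width: 0.0868
grip_force: 0.0
```

Emit:
move_arm([
  {"hand": 8.7, "travel": [3, -2.4, 0], "twist": [0, 0, 0]},
  {"hand": 8.7, "travel": [3, -2.4, 0], "twist": [0, 0, 0]},
  {"hand": 8.7, "travel": [3, -2.4, 0], "twist": [0, 0, 0]},
  {"hand": 8.7, "travel": [3, -2.4, 0], "twist": [0, 0, 0]},
  {"hand": 8.7, "travel": [3, -2.4, 0], "twist": [0, 0, 0]},
])

```text
time: 1.08
position: [0.3968, -0.2835, 0.2367]
tool_rot: [0.99, 0.142, 0.0, 0.0]
ft_force: [-0.2, -0.1, 0.4]
grip_width: 0.0871
grip_force: 0.0
```

Emit:
move_arm([
  {"hand": 8.7, "travel": [1.3, -3.1, 0], "twist": [0, 0, 0]},
  {"hand": 8.7, "travel": [1.3, -3.1, 0], "twist": [0, 0, 0]},
  {"hand": 8.7, "travel": [1.3, -3.1, 0], "twist": [0, 0, 0]},
  {"hand": 8.7, "travel": [1.3, -3.1, 0], "twist": [0, 0, 0]},
  {"hand": 8.7, "travel": [1.3, -3.1, 0], "twist": [0, 0, 0]},
])

```text
time: 1.5
position: [0.4149, -0.1166, 0.2367]
tool_rot: [0.99, 0.142, 0.0, 0.0]
ft_force: [-1.0, 0.4, -0.1]
grip_width: 0.0871
grip_force: 0.0
```

Emit:
move_arm([
  {"hand": 8.7, "travel": [1.3, -3.1, 0], "twist": [0, 0, 0]},
  {"hand": 8.7, "travel": [1.3, -3.1, 0], "twist": [0, 0, 0]},
  {"hand": 8.7, "travel": [1.3, -3.1, 0], "twist": [0, 0, 0]},
  {"hand": 8.7, "travel": [1.3, -3.1, 0], "twist": [0, 0, 0]},
  {"hand": 8.7, "travel": [1.3, -3.1, 0], "twist": [0, 0, 0]},
])

```text
time: 1.92
position: [0.4337, 0.0505, 0.2367]
tool_rot: [0.99, 0.142, 0.0, 0.0]
ft_force: [1.1, -1.2, 0.2]
grip_width: 0.0869
grip_force: 0.0
```

Emit:
move_arm([
  {"hand": 8.7, "travel": [0, 0, 0.7], "twist": [0, 0, -7]},
  {"hand": 8.7, "travel": [0, 0, 0.7], "twist": [0, 0, -7]},
  {"hand": 8.7, "travel": [0, 0, 0.7], "twist": [0, 0, -7]},
  {"hand": 8.7, "travel": [0, 0, 0.7], "twist": [0, 0, -7]},
  {"hand": 8.7, "travel": [0, 0, 0.7], "twist": [0, 0, -7]},
])

```text
time: 2.33
position: [0.4338, 0.0491, 0.2013]
tool_rot: [0.9, 0.436, 0.0, 0.0]
ft_force: [1.1, 0.5, -0.8]
grip_width: 0.0868
grip_force: 0.0
```

Emit:
move_arm([
  {"hand": 8.7, "travel": [0, 0, 0.7], "twist": [0, 0, -7]},
  {"hand": 8.7, "travel": [0, 0, 0.7], "twist": [0, 0, -7]},
  {"hand": 8.7, "travel": [0, 0, 0.7], "twist": [0, 0, -7]},
  {"hand": 8.7, "travel": [0, 0, 0.7], "twist": [0, 0, -7]},
  {"hand": 8.7, "travel": [0, 0, 0.7], "twist": [0, 0, -7]},
])

```text
time: 2.75
position: [0.4339, 0.0488, 0.1663]
tool_rot: [0.727, 0.686, 0.0, 0.0]
ft_force: [-0.7, 0.5, 0.1]
grip_width: 0.0874
grip_force: 0.0
```

Emit:
move_arm([
  {"hand": 8.7, "travel": [0, 0, 0.7], "twist": [0, 0, -7]},
  {"hand": 8.7, "travel": [0, 0, 0.7], "twist": [0, 0, -7]},
  {"hand": 8.7, "travel": [0, 0, 0.7], "twist": [0, 0, -7]},
  {"hand": 8.7, "travel": [0, 0, 0.7], "twist": [0, 0, -7]},
  {"hand": 8.7, "travel": [0, 0, 0.7], "twist": [0, 0, -7]},
])

```text
time: 3.17
position: [0.434, 0.0488, 0.1313]
tool_rot: [0.487, 0.873, 0.0, 0.0]
ft_force: [-0.1, 0.6, 0.5]
grip_width: 0.0869
grip_force: 0.0
```

```bash
cat >> h.py <<'E'
from scipy.spatial.transform import Rotation as Rn
def go(xyz,psi):
    "remaining travel in tool axes (cm) and turn (deg, tool rotation vector) to an upright pose"
    o=robot.get_obs(); R=Rn.from_quat(o["tool_rot"])
    T=Rn.from_euler("z",psi,degrees=True)*Rn.from_euler("x",180,degrees=True)
    print("t",round(o["time"],2),"pos",o["position"].round(4),"F",o["ft_force"].round(1),"w",round(o["grip_width"],4),round(o["grip_force"],1),"q",o["q"].round(2))
    d=np.array(xyz)-o["position"]
    print("travel now",(R.inv().apply(d)*100).round(2),"after turn",(T.inv().apply(d)*100).round(2),"twist",np.degrees((R.inv()*T).as_rotvec()).round(2))
E
python3 -c "
from h import *
go((.4366,.0488,.024),128.5)"
```

```text
t 3.17 pos [0.434  0.0488 0.1313] F [-0.1  0.6  0.5] w 0.0869 0.0 q [-0.14  0.47  1.99  0.    0.68 -0.7 ]
travel now [-0.14  0.21 10.73] after turn [-0.16  0.2  10.73] twist [ 0.02  0.02 -6.84]
```

Emit:
move_arm([
  {"hand": 8.7, "travel": [-0.1, 0.2, 0.7], "twist": [0, 0, -6.8]},
  {"hand": 8.7, "travel": [0, 0, 2.5], "twist": [0, 0, 0]},
  {"hand": 8.7, "travel": [0, 0, 2.5], "twist": [0, 0, 0]},
  {"hand": 8.7, "travel": [0, 0, 2.5], "twist": [0, 0, 0]},
  {"hand": 8.7, "travel": [0, 0, 2.5], "twist": [0, 0, 0]},
])

```text
time: 3.58
position: [0.4367, 0.0489, 0.0237]
tool_rot: [0.437, 0.899, 0.0, 0.001]
ft_force: [0.4, 0.2, 0.3]
grip_width: 0.0868
grip_force: 0.0
```

Emit:
move_arm([
  {"hand": 4.5, "travel": [0, 0, 0], "twist": [0, 0, 0]},
  {"hand": 4.5, "travel": [0, 0, 0], "twist": [0, 0, 0]},
  {"hand": 4.5, "travel": [0, 0, 0], "twist": [0, 0, 0]},
  {"hand": 4.5, "travel": [0, 0, 0], "twist": [0, 0, 0]},
  {"hand": 4.5, "travel": [0, 0, 0], "twist": [0, 0, 0]},
], force=20)

```text
time: 4.0
position: [0.437, 0.049, 0.026]
tool_rot: [0.437, 0.899, 0.0, 0.001]
ft_force: [-1.2, -1.4, -0.3]
grip_width: 0.0617
grip_force: 0.0
```

Emit:
move_arm([
  {"hand": 4.5, "travel": [0, 0, 0], "twist": [0, 0, 0]},
  {"hand": 4.5, "travel": [0, 0, 0], "twist": [0, 0, 0]},
  {"hand": 4.5, "travel": [0, 0, 0], "twist": [0, 0, 0]},
  {"hand": 4.5, "travel": [0, 0, 0], "twist": [0, 0, 0]},
  {"hand": 4.5, "travel": [0, 0, 0], "twist": [0, 0, 0]},
])

```text
time: 4.42
position: [0.4365, 0.049, 0.0255]
tool_rot: [0.437, 0.899, 0.0, 0.001]
ft_force: [-1.1, -0.3, 8.0]
grip_width: 0.0499
grip_force: 20.0
```

```bash
python3 -c "
from h import *
go((.5203,.338,.12),71.8)"
```

```text
t 4.42 pos [0.4365 0.049  0.0255] F [-1.1 -0.3  8. ] w 0.0499 20.0 q [-0.14  0.7   2.05 -0.    0.39 -0.81]
travel now [17.54 24.45 -9.44] after turn [30.07 -1.06 -9.45] twist [1.000e-01 4.000e-02 5.635e+01]
```

Emit:
move_arm([
  {"hand": 4.5, "travel": [0, 0, -1], "twist": [0, 0, 0]},
  {"hand": 4.5, "travel": [0, 0, -2], "twist": [0, 0, 0]},
  {"hand": 4.5, "travel": [0, 0, -2.5], "twist": [0, 0, 0]},
  {"hand": 4.5, "travel": [0, 0, -2.5], "twist": [0, 0, 0]},
  {"hand": 4.5, "travel": [0, 0, -1.5], "twist": [0, 0, 0]},
])

```text
time: 4.83
position: [0.4363, 0.0491, 0.1215]
tool_rot: [0.437, 0.899, 0.0, 0.001]
ft_force: [0.4, -0.7, -1.5]
grip_width: 0.0501
grip_force: 20.0
```

Emit:
move_arm([
  {"hand": 4.5, "travel": [0, 0, 0], "twist": [0, 0, 5.6]},
  {"hand": 4.5, "travel": [0, 0, 0], "twist": [0, 0, 5.6]},
  {"hand": 4.5, "travel": [0, 0, 0], "twist": [0, 0, 5.6]},
  {"hand": 4.5, "travel": [0, 0, 0], "twist": [0, 0, 5.6]},
  {"hand": 4.5, "travel": [0, 0, 0], "twist": [0, 0, 5.6]},
])

```text
time: 5.25
position: [0.4356, 0.0491, 0.1198]
tool_rot: [0.644, 0.765, 0.0, -0.0]
ft_force: [-0.7, -0.6, -1.0]
grip_width: 0.0497
grip_force: 20.0
```

Emit:
move_arm([
  {"hand": 4.5, "travel": [0, 0, 0], "twist": [0, 0, 5.6]},
  {"hand": 4.5, "travel": [0, 0, 0], "twist": [0, 0, 5.6]},
  {"hand": 4.5, "travel": [0, 0, 0], "twist": [0, 0, 5.6]},
  {"hand": 4.5, "travel": [0, 0, 0], "twist": [0, 0, 5.6]},
  {"hand": 4.5, "travel": [0, 0, 0], "twist": [0, 0, 5.6]},
])

```text
time: 5.67
position: [0.4356, 0.0491, 0.1196]
tool_rot: [0.81, 0.587, -0.0, -0.0]
ft_force: [0.2, -0.3, -1.8]
grip_width: 0.0501
grip_force: 20.0
```

Emit:
move_arm([
  {"hand": 4.5, "travel": [3, -0.1, 0], "twist": [0, 0, 0]},
  {"hand": 4.5, "travel": [3, -0.1, 0], "twist": [0, 0, 0]},
  {"hand": 4.5, "travel": [3, -0.1, 0], "twist": [0, 0, 0]},
  {"hand": 4.5, "travel": [3, -0.1, 0], "twist": [0, 0, 0]},
  {"hand": 4.5, "travel": [3, -0.1, 0], "twist": [0, 0, 0]},
])

```text
time: 6.08
position: [0.477, 0.1946, 0.1195]
tool_rot: [0.808, 0.589, -0.0, -0.0]
ft_force: [1.0, 0.2, -2.4]
grip_width: 0.0498
grip_force: 20.0
```

Emit:
move_arm([
  {"hand": 4.5, "travel": [3, -0.1, 0], "twist": [0, 0, 0]},
  {"hand": 4.5, "travel": [3, -0.1, 0], "twist": [0, 0, 0]},
  {"hand": 4.5, "travel": [3, -0.1, 0], "twist": [0, 0, 0]},
  {"hand": 4.5, "travel": [3, -0.1, 0], "twist": [0, 0, 0]},
  {"hand": 4.5, "travel": [3, -0.1, 0], "twist": [0, 0, 0]},
])

```text
time: 6.5
position: [0.5181, 0.339, 0.1193]
tool_rot: [0.808, 0.589, -0.001, -0.0]
ft_force: [0.6, -0.7, -1.0]
grip_width: 0.0499
grip_force: 20.0
```

```bash
python3 - <<'E'
from h import *
go((.5203,.338,.071),71.8)
c=cam("top"); s=cam("scene")
im=np.zeros((600,800,3),np.uint8)
im[:,:400]=cv2.resize(c["frame"][200:275,160:210,::-1],(400,600),interpolation=cv2.INTER_CUBIC)
im[:480,400:]=cv2.resize(s["frame"][190:254,220:273,::-1],(400,480),interpolation=cv2.INTER_CUBIC)
cv2.imwrite("pics/place.png",cv2.convertScaleAbs(im,alpha=1.4))
E
```

```text
t 6.5 pos [0.5181 0.339  0.1193] F [ 0.6 -0.7 -1. ] w 0.0499 20.0 q [ 0.4   0.67  1.54 -0.    0.93  0.71]
travel now [-0.02  0.25  4.83] after turn [-0.02  0.24  4.83] twist [-0.05  0.05  0.33]
```

View pics/place.png

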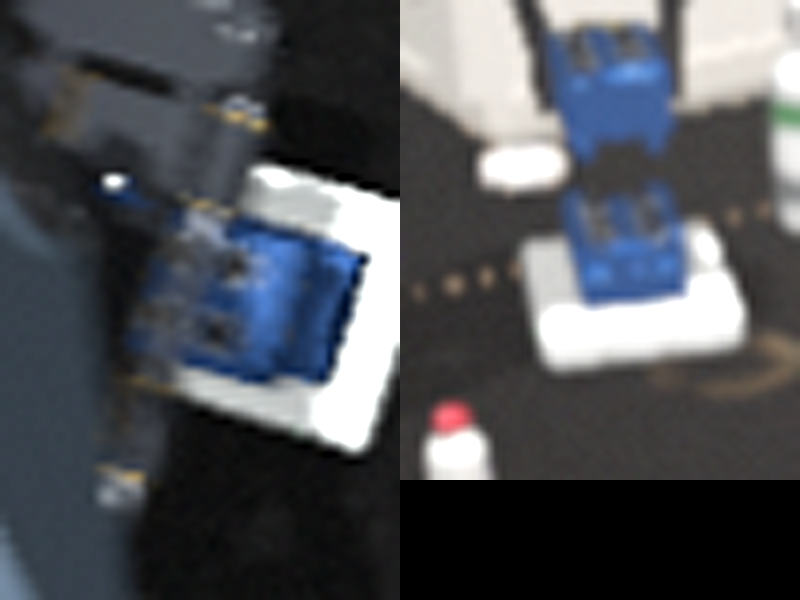

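The scene view (right half) shows the two narrow lugs of the held tier facing the camera, above the dock's two notches, so the orientation is right. Descending gently.

Emit:
move_arm([
  {"hand": 4.5, "travel": [0, 0.25, 1.3], "twist": [0, 0, 0.3]},
  {"hand": 4.5, "travel": [0, 0, 1.3], "twist": [0, 0, 0]},
  {"hand": 4.5, "travel": [0, 0, 1.2], "twist": [0, 0, 0]},
  {"hand": 4.5, "travel": [0, 0, 0], "twist": [0, 0, 0]},
])

```text
time: 6.93
position: [0.5182, 0.3346, 0.078]
tool_rot: [0.81, 0.586, -0.004, -0.001]
ft_force: [-0.7, 0.7, -2.0]
grip_width: 0.0501
grip_force: 20.0
```

Emit:
move_arm([
  {"hand": 4.5, "travel": [0, 0, 0.3], "twist": [0, 0, 0]},
  {"hand": 4.5, "travel": [0, 0, 0.3], "twist": [0, 0, 0]},
  {"hand": 4.5, "travel": [0, 0, 0], "twist": [0, 0, 0]},
])

```text
time: 7.18
position: [0.5212, 0.3364, 0.0756]
tool_rot: [0.81, 0.586, 0.0, 0.0]
ft_force: [0.4, -0.6, -2.1]
grip_width: 0.0498
grip_force: 20.0
```

```bash
python3 -c "
from h import *
go((.5203,.338,.0675),71.8)"
```

```text
t 7.18 pos [0.5212 0.3364 0.0756] F [ 0.4 -0.6 -2.1] w 0.0498 20.0 q [ 0.39  0.73  1.56 -0.    0.85  0.71]
travel now [ 0.13 -0.14  0.81] after turn [ 0.13 -0.14  0.81] twist [ 0.01  0.   -0.02]
```

Emit:
move_arm([
  {"hand": 4.5, "travel": [0, 0, 0], "twist": [0, 0, 0]},
  {"hand": 4.5, "travel": [0, 0, 0], "twist": [0, 0, 0]},
  {"hand": 4.5, "travel": [0, 0, 0], "twist": [0, 0, 0]},
])

```text
time: 7.43
position: [0.5212, 0.337, 0.076]
tool_rot: [0.81, 0.587, 0.0, 0.0]
ft_force: [0.8, 0.1, -0.8]
grip_width: 0.0499
grip_force: 20.0
```

```bash
python3 -c "
from h import *
go((.5203,.338,.0675),71.8)"
```

```text
t 7.43 pos [0.5212 0.337  0.076 ] F [ 0.8  0.1 -0.8] w 0.0499 20.0 q [0.39 0.73 1.56 0.   0.85 0.71]
travel now [ 0.07 -0.12  0.85] after turn [ 0.07 -0.12  0.85] twist [ 0.03 -0.03  0.02]
```

Emit:
move_arm([
  {"hand": 4.5, "travel": [0.1, -0.1, 0.2], "twist": [0, 0, 0]},
  {"hand": 4.5, "travel": [0, 0, 0.2], "twist": [0, 0, 0]},
  {"hand": 4.5, "travel": [0, 0, 0.2], "twist": [0, 0, 0]},
  {"hand": 4.5, "travel": [0, 0, 0], "twist": [0, 0, 0]},
  {"hand": 4.5, "travel": [0, 0, 0], "twist": [0, 0, 0]},
])

```text
time: 7.85
position: [0.5201, 0.3381, 0.0692]
tool_rot: [0.81, 0.587, -0.0, -0.0]
ft_force: [-0.6, 0.1, -0.7]
grip_width: 0.0497
grip_force: 20.0
```

Emit:
move_arm([
  {"hand": 4.5, "travel": [0, 0, 0.1], "twist": [0, 0, 0]},
  {"hand": 4.5, "travel": [0, 0, 0.1], "twist": [0, 0, 0]},
  {"hand": 4.5, "travel": [0, 0, 0], "twist": [0, 0, 0]},
  {"hand": 4.5, "travel": [0, 0, 0], "twist": [0, 0, 0]},
])

```text
time: 8.18
position: [0.5205, 0.3382, 0.0677]
tool_rot: [0.81, 0.586, 0.0, 0.0]
ft_force: [-0.2, 0.6, -0.6]
grip_width: 0.0499
grip_force: 20.0
```

```bash
python3 -c "
from h import *
go((.5203,.338,.0675),71.8)"
```

```text
t 8.18 pos [0.5205 0.3382 0.0677] F [-0.2  0.6 -0.6] w 0.0499 20.0 q [0.4  0.74 1.57 0.   0.83 0.71]
travel now [-0.02 -0.01  0.02] after turn [-0.02 -0.01  0.02] twist [ 0.01 -0.01  0.02]
```

The lugs are about 8 mm down with no reaction force. I'll go down a little more until contact, then release.

Emit:
move_arm([
  {"hand": 4.5, "travel": [0, 0, 0.1], "twist": [0, 0, 0]},
  {"hand": 4.5, "travel": [0, 0, 0.1], "twist": [0, 0, 0]},
  {"hand": 4.5, "travel": [0, 0, 0], "twist": [0, 0, 0]},
  {"hand": 4.5, "travel": [0, 0, 0], "twist": [0, 0, 0]},
])

```text
time: 8.52
position: [0.5205, 0.3383, 0.0675]
tool_rot: [0.81, 0.587, 0.0, 0.0]
ft_force: [-2.7, -0.9, 10.2]
grip_width: 0.0498
grip_force: 20.0
```

Emit:
move_arm([
  {"hand": 6.8, "travel": [0, 0, 0], "twist": [0, 0, 0]},
  {"hand": 6.8, "travel": [0, 0, 0], "twist": [0, 0, 0]},
  {"hand": 6.8, "travel": [0, 0, 0], "twist": [0, 0, 0]},
  {"hand": 6.8, "travel": [0, 0, 0], "twist": [0, 0, 0]},
  {"hand": 6.8, "travel": [0, 0, 0], "twist": [0, 0, 0]},
])

```text
time: 8.93
position: [0.5203, 0.3381, 0.0652]
tool_rot: [0.81, 0.586, -0.0, -0.0]
ft_force: [0.1, -0.0, 0.1]
grip_width: 0.0667
grip_force: 0.0
```

Emit:
move_arm([
  {"hand": 6.8, "travel": [0, 0, -1.5], "twist": [0, 0, 0]},
  {"hand": 6.8, "travel": [0, 0, -3], "twist": [0, 0, 0]},
  {"hand": 6.8, "travel": [0, 0, -3.5], "twist": [0, 0, 0]},
  {"hand": 6.8, "travel": [0, 0, -4], "twist": [0, 0, 0]},
  {"hand": 6.8, "travel": [0, 0, -4], "twist": [0, 0, 0]},
])

```text
time: 9.35
position: [0.5197, 0.3378, 0.2263]
tool_rot: [0.81, 0.586, -0.001, -0.0]
ft_force: [0.3, 0.0, -0.7]
grip_width: 0.068
grip_force: 0.0
```

```bash
python3 - <<'E'
from h import *
go((.449,-.247,.235),75.3)
s=cam("scene"); t=cam("top"); im=np.zeros((600,800,3),np.uint8)
im[:480,:480]=cv2.resize(s["frame"][180:260,210:290,::-1],(480,480),interpolation=cv2.INTER_CUBIC)
im[:480,480:]=cv2.resize(t["frame"][200:275,160:210,::-1],(320,480),interpolation=cv2.INTER_CUBIC)
cv2.imwrite("pics/seated.png",cv2.convertScaleAbs(im,alpha=1.4))
E
```

```text
t 9.35 pos [0.5197 0.3378 0.2263] F [ 0.3  0.  -0.7] w 0.068 0.0 q [0.4  0.53 1.46 0.   1.16 0.71]
travel now [-57.77  11.53  -0.8 ] after turn [-58.36   8.    -0.87] twist [-0.1   0.08 -3.49]
```

View pics/seated.png

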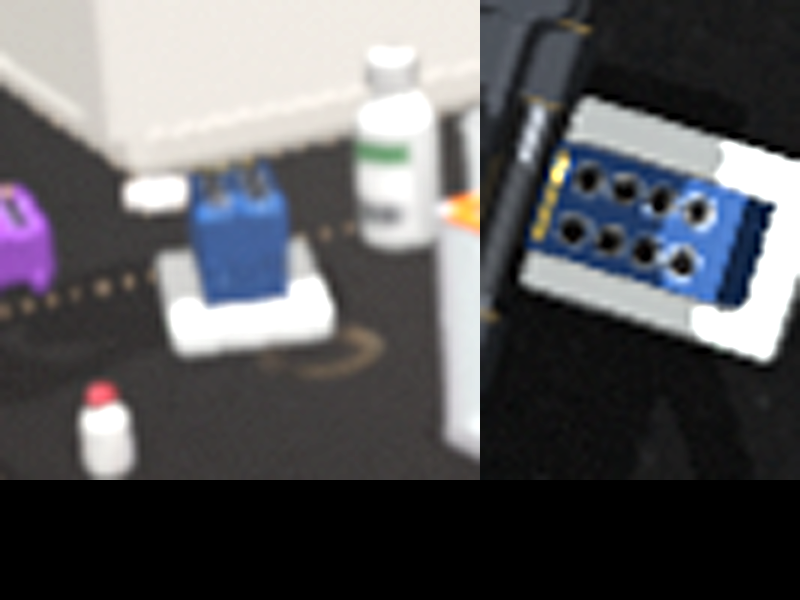

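The tier sits flat in the dock with its stripe at the far end, and no gap shows. Next is the rod.

Emit:
move_arm([
  {"hand": 6.8, "travel": [-3.85, 0.77, -0.1], "twist": [0, 0, -0.7]},
  {"hand": 6.8, "travel": [-3.85, 0.73, -0.1], "twist": [0, 0, -0.7]},
  {"hand": 6.8, "travel": [-3.86, 0.68, -0.1], "twist": [0, 0, -0.7]},
  {"hand": 6.8, "travel": [-3.87, 0.63, -0.1], "twist": [0, 0, -0.7]},
  {"hand": 6.8, "travel": [-3.88, 0.58, -0.1], "twist": [0, 0, -0.7]},
])

```text
time: 9.87
position: [0.496, 0.1419, 0.2299]
tool_rot: [0.791, 0.612, -0.0, -0.0]
ft_force: [0.6, -0.1, 0.8]
grip_width: 0.0684
grip_force: 0.0
```

Emit:
move_arm([
  {"hand": 6.8, "travel": [-3.9, 0.53, 0], "twist": [0, 0, 0]},
  {"hand": 6.8, "travel": [-3.9, 0.53, 0], "twist": [0, 0, 0]},
  {"hand": 6.8, "travel": [-3.9, 0.53, 0], "twist": [0, 0, 0]},
  {"hand": 6.8, "travel": [-3.9, 0.53, 0], "twist": [0, 0, 0]},
  {"hand": 6.8, "travel": [-3.9, 0.53, 0], "twist": [0, 0, 0]},
])

```text
time: 10.28
position: [0.4723, -0.0536, 0.23]
tool_rot: [0.792, 0.611, -0.0, -0.0]
ft_force: [0.8, -0.2, 0.2]
grip_width: 0.068
grip_force: 0.0
```

Emit:
move_arm([
  {"hand": 6.8, "travel": [-3.9, 0.53, 0], "twist": [0, 0, 0]},
  {"hand": 6.8, "travel": [-3.9, 0.53, 0], "twist": [0, 0, 0]},
  {"hand": 6.8, "travel": [-3.9, 0.53, 0], "twist": [0, 0, 0]},
  {"hand": 6.8, "travel": [-3.9, 0.53, 0], "twist": [0, 0, 0]},
  {"hand": 6.8, "travel": [-3.9, 0.53, 0], "twist": [0, 0, 0]},
])

```text
time: 10.7
position: [0.4485, -0.249, 0.2299]
tool_rot: [0.792, 0.611, -0.0, -0.001]
ft_force: [0.5, -0.2, -0.2]
grip_width: 0.068
grip_force: 0.0
```

Emit:
move_arm([
  {"hand": 6.0, "travel": [0, 0, 0], "twist": [0, 0, 0]},
  {"hand": 6.0, "travel": [0, 0, 0], "twist": [0, 0, 0]},
  {"hand": 6.0, "travel": [0, 0, 0], "twist": [0, 0, 0]},
])

```text
time: 10.95
position: [0.4487, -0.2466, 0.2297]
tool_rot: [0.792, 0.611, 0.0, -0.001]
ft_force: [0.6, 0.2, 0.7]
grip_width: 0.061
grip_force: 0.0
```

```bash
python3 -c "
from h import *
go((.4485,-.2473,.115),75.3)"
```

```text
t 10.95 pos [ 0.4487 -0.2466  0.2297] F [0.6 0.2 0.7] w 0.061 0.0 q [-0.72  0.39  1.72  0.    1.04 -0.46]
travel now [-0.1   0.02 11.47] after turn [-0.08 -0.   11.47] twist [-0.12 -0.09 -0.04]
```

Emit:
move_arm([
  {"hand": 6.0, "travel": [0, 0, 2.3], "twist": [0, 0, 0]},
  {"hand": 6.0, "travel": [0, 0, 2.3], "twist": [0, 0, 0]},
  {"hand": 6.0, "travel": [0, 0, 2.3], "twist": [0, 0, 0]},
  {"hand": 6.0, "travel": [0, 0, 2.3], "twist": [0, 0, 0]},
  {"hand": 6.0, "travel": [0, 0, 2.3], "twist": [0, 0, 0]},
])

```text
time: 11.37
position: [0.4495, -0.2448, 0.1147]
tool_rot: [0.791, 0.612, 0.0, -0.0]
ft_force: [0.1, -1.1, 0.1]
grip_width: 0.0599
grip_force: 0.0
```

Emit:
move_arm([
  {"hand": 1.0, "travel": [0, 0, 0], "twist": [0, 0, 0]},
  {"hand": 1.0, "travel": [0, 0, 0], "twist": [0, 0, 0]},
  {"hand": 1.0, "travel": [0, 0, 0], "twist": [0, 0, 0]},
  {"hand": 1.0, "travel": [0, 0, 0], "twist": [0, 0, 0]},
  {"hand": 1.0, "travel": [0, 0, 0], "twist": [0, 0, 0]},
], force=45)

```text
time: 11.78
position: [0.4503, -0.2476, 0.117]
tool_rot: [0.791, 0.611, 0.0, 0.001]
ft_force: [-0.3, -0.3, 0.4]
grip_width: 0.0344
grip_force: 0.0
```

Emit:
move_arm([
  {"hand": 1.0, "travel": [0, 0, 0], "twist": [0, 0, 0]},
  {"hand": 1.0, "travel": [0, 0, 0], "twist": [0, 0, 0]},
  {"hand": 1.0, "travel": [0, 0, 0], "twist": [0, 0, 0]},
  {"hand": 1.0, "travel": [0, 0, 0], "twist": [0, 0, 0]},
  {"hand": 1.0, "travel": [0, 0, 0], "twist": [0, 0, 0]},
])

```text
time: 12.2
position: [0.4494, -0.2474, 0.1159]
tool_rot: [0.792, 0.611, -0.0, 0.0]
ft_force: [-0.2, 0.6, 3.7]
grip_width: 0.0139
grip_force: 45.0
```

Emit:
move_arm([
  {"hand": 1.0, "travel": [0, 0, 0], "twist": [0, 0, 0]},
  {"hand": 1.0, "travel": [0, 0, 0], "twist": [0, 0, 0]},
])

```text
time: 12.37
position: [0.4494, -0.2474, 0.1159]
tool_rot: [0.792, 0.611, -0.0, 0.0]
ft_force: [-0.2, 0.4, 4.7]
grip_width: 0.0137
grip_force: 45.0
```

```bash
python3 -c "
from h import *
go((.4485,-.2473,.265),75.3)"
```

```text
t 12.37 pos [ 0.4494 -0.2474  0.1159] F [-0.2  0.4  4.7] w 0.0137 45.0 q [-0.72  0.57  1.82 -0.    0.76 -0.46]
travel now [ -0.02  -0.09 -14.91] after turn [-1.000e-02 -9.000e-02 -1.491e+01] twist [0.   0.01 0.02]
```

The rod is gripped at 13.7 mm width, with the TCP at (0.4494, −0.2474, 0.1159) for the later return. Lifting and turning it so the hook faces the guard.

Emit:
move_arm([
  {"hand": 1.0, "travel": [0, 0, -1.5], "twist": [0, 0, 0]},
  {"hand": 1.0, "travel": [0, 0, -3], "twist": [0, 0, 0]},
  {"hand": 1.0, "travel": [0, 0, -3.5], "twist": [0, 0, 0]},
  {"hand": 1.0, "travel": [0, 0, -3.5], "twist": [0, 0, 0]},
  {"hand": 1.0, "travel": [0, 0, -3.5], "twist": [0, 0, 0]},
])

```text
time: 12.78
position: [0.449, -0.2468, 0.2663]
tool_rot: [0.792, 0.611, -0.0, -0.001]
ft_force: [0.9, -0.5, -1.0]
grip_width: 0.0132
grip_force: 45.0
```

Emit:
move_arm([
  {"hand": 1.0, "travel": [0, 0, 0], "twist": [0, 0, -3]},
  {"hand": 1.0, "travel": [0, 0, 0], "twist": [0, 0, -6]},
  {"hand": 1.0, "travel": [0, 0, 0], "twist": [0, 0, -6]},
  {"hand": 1.0, "travel": [0, 0, 0], "twist": [0, 0, -6]},
  {"hand": 1.0, "travel": [0, 0, 0], "twist": [0, 0, -6]},
])

```text
time: 13.2
position: [0.4492, -0.247, 0.265]
tool_rot: [0.625, 0.78, 0.0, -0.0]
ft_force: [0.0, -0.7, -0.7]
grip_width: 0.0135
grip_force: 45.0
```

Emit:
move_arm([
  {"hand": 1.0, "travel": [0, 0, 0], "twist": [0, 0, -6]},
  {"hand": 1.0, "travel": [0, 0, 0], "twist": [0, 0, -6]},
  {"hand": 1.0, "travel": [0, 0, 0], "twist": [0, 0, -6]},
  {"hand": 1.0, "travel": [0, 0, 0], "twist": [0, 0, -6]},
  {"hand": 1.0, "travel": [0, 0, 0], "twist": [0, 0, -6]},
])

```text
time: 13.62
position: [0.4492, -0.247, 0.2648]
tool_rot: [0.402, 0.916, 0.0, -0.001]
ft_force: [0.2, 0.8, -1.5]
grip_width: 0.0135
grip_force: 45.0
```

Emit:
move_arm([
  {"hand": 1.0, "travel": [0, 0, 0], "twist": [0, 0, -6]},
  {"hand": 1.0, "travel": [0, 0, 0], "twist": [0, 0, -6]},
  {"hand": 1.0, "travel": [0, 0, 0], "twist": [0, 0, -6]},
  {"hand": 1.0, "travel": [0, 0, 0], "twist": [0, 0, -6]},
  {"hand": 1.0, "travel": [0, 0, 0], "twist": [0, 0, -6]},
])

```text
time: 14.03
position: [0.4492, -0.247, 0.2648]
tool_rot: [0.151, 0.988, 0.0, -0.0]
ft_force: [0.1, 0.4, -0.9]
grip_width: 0.0136
grip_force: 45.0
```

Emit:
move_arm([
  {"hand": 1.0, "travel": [0, 0, 0], "twist": [0, 0, -6]},
  {"hand": 1.0, "travel": [0, 0, 0], "twist": [0, 0, -6]},
  {"hand": 1.0, "travel": [0, 0, 0], "twist": [0, 0, -2.5]},
  {"hand": 1.0, "travel": [0, 0, 0], "twist": [0, 0, 0]},
  {"hand": 1.0, "travel": [0, 0, 0], "twist": [0, 0, 0]},
])

```text
time: 14.45
position: [0.4493, -0.247, 0.265]
tool_rot: [0.029, 1.0, 0.0, -0.0]
ft_force: [-0.1, -0.8, -0.9]
grip_width: 0.0135
grip_force: 45.0
```

```bash
python3 -c "
from h import *
go((.5056,-.0493,.265),176.8)"
```

```text
t 14.45 pos [ 0.4493 -0.247   0.265 ] F [-0.1 -0.8 -0.9] w 0.0135 45.0 q [-0.72  0.34  1.68  0.    1.13 -2.23]
travel now [-4.500e+00  2.006e+01  1.000e-02] after turn [-4.52 20.06 -0.  ] twist [ 0.04 -0.04 -0.07]
```

Emit:
move_arm([
  {"hand": 1.0, "travel": [-0.45, 2, 0], "twist": [0, 0, 0]},
  {"hand": 1.0, "travel": [-0.45, 2, 0], "twist": [0, 0, 0]},
  {"hand": 1.0, "travel": [-0.45, 2, 0], "twist": [0, 0, 0]},
  {"hand": 1.0, "travel": [-0.45, 2, 0], "twist": [0, 0, 0]},
  {"hand": 1.0, "travel": [-0.45, 2, 0], "twist": [0, 0, 0]},
])

```text
time: 14.87
position: [0.4775, -0.1477, 0.2653]
tool_rot: [0.029, 1.0, 0.0, -0.0]
ft_force: [-0.6, 0.2, -1.0]
grip_width: 0.0138
grip_force: 45.0
```

Emit:
move_arm([
  {"hand": 1.0, "travel": [-0.45, 2, 0], "twist": [0, 0, 0]},
  {"hand": 1.0, "travel": [-0.45, 2, 0], "twist": [0, 0, 0]},
  {"hand": 1.0, "travel": [-0.45, 2, 0], "twist": [0, 0, 0]},
  {"hand": 1.0, "travel": [-0.45, 2, 0], "twist": [0, 0, 0]},
  {"hand": 1.0, "travel": [-0.45, 2, 0], "twist": [0, 0, 0]},
])

```text
time: 15.28
position: [0.5056, -0.049, 0.2653]
tool_rot: [0.028, 1.0, 0.0, -0.0]
ft_force: [-0.0, -0.1, -1.6]
grip_width: 0.0136
grip_force: 45.0
```

Emit:
move_arm([
  {"hand": 1.0, "travel": [0, 0, 0], "twist": [0, 0, 0]},
  {"hand": 1.0, "travel": [0, 0, 0], "twist": [0, 0, 0]},
])

```text
time: 15.45
position: [0.5054, -0.0493, 0.2653]
tool_rot: [0.027, 1.0, -0.0, -0.0]
ft_force: [0.6, -0.2, -0.9]
grip_width: 0.0134
grip_force: 45.0
```

```bash
python3 - <<'E'
from h import *
go((.5056,-.0493,.265),176.8)
c=cam("top"); s=cam("scene")
im=np.zeros((600,800,3),np.uint8)
im[:,:400]=cv2.resize(c["frame"][150:240,290:350,::-1],(400,600),interpolation=cv2.INTER_CUBIC)
im[:,400:]=cv2.resize(s["frame"][200:290,320:380,::-1],(400,600),interpolation=cv2.INTER_CUBIC)
cv2.imwrite("pics/hook.png",im)
o=robot.get_obs()["position"]; H=o+np.array([.17*.9984,-.17*.0558,.0041])
print("pred shaft end",proj(c,H+[.005,0,.005]),proj(s,H),"hook tip scene",proj(s,H-[0,0,.095]),"ball",proj(s,[.6483,-.0573,.096]),proj(c,[.6483,-.0573,.096]))
E
```

```text
t 15.45 pos [ 0.5054 -0.0493  0.2653] F [ 0.6 -0.2 -0.9] w 0.0134 45.0 q [-0.32  0.33  1.69 -0.    1.12 -1.83]
travel now [-0.02  0.    0.03] after turn [-0.02  0.    0.03] twist [-0.01 -0.03  0.1 ]
pred shaft end [[327.43266776 158.30366625]] [[353.24456156 175.10429461]] hook tip scene [[353.13953862 207.1190997 ]] ball [[345.11593197 234.10475088]] [[326.24629288 184.01562435]]
```

View pics/hook.png

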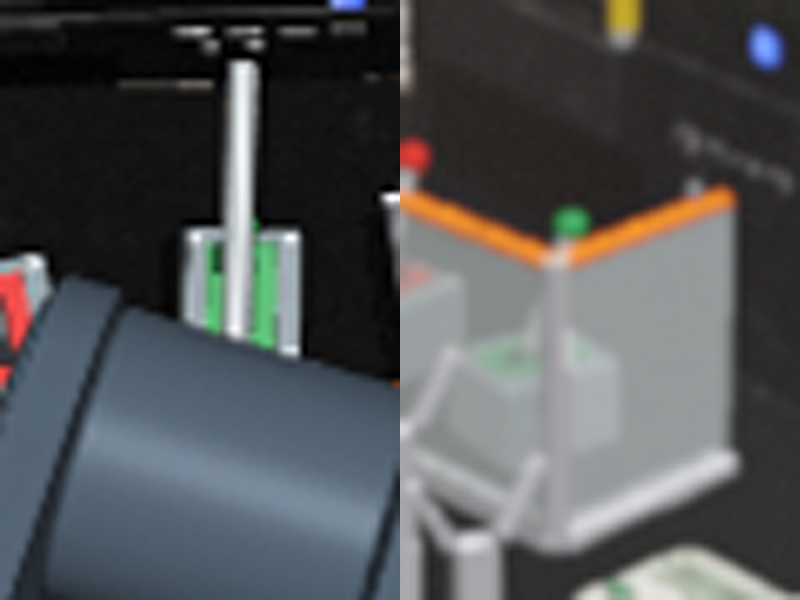

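The shaft end is at about (326.3,159.3) in the top view and the yellow tip at (353.2,206.3) in the scene view, within 1 px of prediction. The ball lies about 2 mm further to −y. I'll shift by that and lower the hook behind the lever.

Emit:
move_arm([
  {"hand": 1.0, "travel": [0, -0.2, 1.6], "twist": [0, 0, 0]},
  {"hand": 1.0, "travel": [0, 0, 1.6], "twist": [0, 0, 0]},
  {"hand": 1.0, "travel": [0, 0, 1.6], "twist": [0, 0, 0]},
  {"hand": 1.0, "travel": [0, 0, 1.6], "twist": [0, 0, 0]},
  {"hand": 1.0, "travel": [0, 0, 1.6], "twist": [0, 0, 0]},
])

```text
time: 15.97
position: [0.5053, -0.0534, 0.1849]
tool_rot: [0.029, 1.0, -0.0, 0.0]
ft_force: [0.6, 1.2, -0.3]
grip_width: 0.0134
grip_force: 45.0
```

Emit:
move_arm([
  {"hand": 1.0, "travel": [0, 0, 1.6], "twist": [0, 0, 0]},
  {"hand": 1.0, "travel": [0, 0, 1.6], "twist": [0, 0, 0]},
  {"hand": 1.0, "travel": [0, 0, 0], "twist": [0, 0, 0]},
  {"hand": 1.0, "travel": [0, 0, 0], "twist": [0, 0, 0]},
])

```text
time: 16.3
position: [0.5048, -0.0529, 0.153]
tool_rot: [0.029, 1.0, 0.0, -0.001]
ft_force: [-0.2, -0.2, -0.7]
grip_width: 0.0139
grip_force: 45.0
```

```bash
python3 - <<'E'
from h import *
go((.5056,-.0513,.153),176.8)
E
```

```text
t 16.3 pos [ 0.5048 -0.0529  0.153 ] F [-0.2 -0.2 -0.7] w 0.0139 45.0 q [-0.32  0.5   1.8  -0.    0.84 -1.84]
travel now [-0.07  0.16  0.  ] after turn [-0.07  0.16  0.  ] twist [ 0.02 -0.12 -0.08]
```

Emit:
move_arm([
  {"hand": 1.0, "travel": [0.9, 0, 0], "twist": [0, 0, 0]},
  {"hand": 1.0, "travel": [0.9, 0, 0], "twist": [0, 0, 0]},
  {"hand": 1.0, "travel": [0.9, 0, 0], "twist": [0, 0, 0]},
  {"hand": 1.0, "travel": [0.9, 0, 0], "twist": [0, 0, 0]},
  {"hand": 1.0, "travel": [0.9, 0, 0], "twist": [0, 0, 0]},
])

```text
time: 16.72
position: [0.4606, -0.0499, 0.1545]
tool_rot: [0.028, 1.0, -0.001, 0.002]
ft_force: [2.7, -0.3, -1.9]
grip_width: 0.0134
grip_force: 45.0
```

Emit:
move_arm([
  {"hand": 1.0, "travel": [0.5, 0, 0], "twist": [0, 0, 0]},
  {"hand": 1.0, "travel": [0.4, 0, 0], "twist": [0, 0, 0]},
  {"hand": 1.0, "travel": [0, 0, 0], "twist": [0, 0, 0]},
])

```text
time: 16.97
position: [0.4518, -0.0495, 0.1541]
tool_rot: [0.028, 1.0, -0.001, 0.001]
ft_force: [1.8, -2.7, 0.7]
grip_width: 0.0136
grip_force: 45.1
```

```bash
python3 - <<'E'
from h import *
go((.449,-.05,.153),176.8)
c=cam("top"); s=cam("scene")
im=np.zeros((600,800,3),np.uint8)
im[:,:400]=cv2.resize(c["frame"][150:240,290:350,::-1],(400,600),interpolation=cv2.INTER_CUBIC)
im[:,400:]=cv2.resize(s["frame"][200:290,320:380,::-1],(400,600),interpolation=cv2.INTER_CUBIC)
cv2.imwrite("pics/pull.png",im)
print("ball if full over",proj(s,[.6063,-.055,.096]))
E
```

```text
t 16.97 pos [ 0.4518 -0.0495  0.1541] F [ 1.8 -2.7  0.7] w 0.0136 45.1 q [-0.36  0.44  1.93 -0.    0.77 -1.87]
travel now [ 0.28 -0.06  0.11] after turn [ 0.28 -0.06  0.11] twist [-0.05  0.14 -0.03]
ball if full over [[332.80948856 237.22827532]]
```

View pics/pull.png

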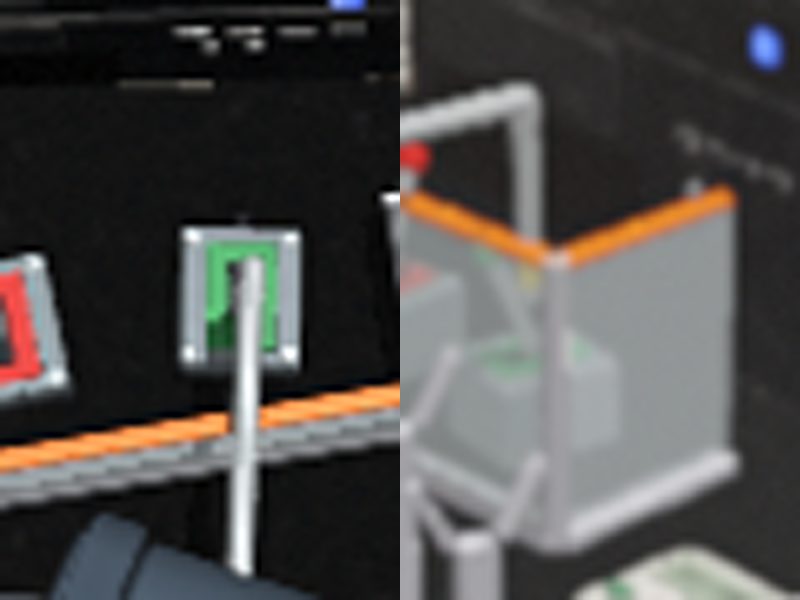

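The lever has swung over: its ball shows at about (333.5,237.5) through the guard, against (332.8,237.2) predicted for fully over. I'll add 3 mm, back off, raise the hook and leave.

Emit:
move_arm([
  {"hand": 1.0, "travel": [0.3, 0, 0], "twist": [0, 0, 0]},
  {"hand": 1.0, "travel": [0, 0, 0], "twist": [0, 0, 0]},
  {"hand": 1.0, "travel": [0, 0, 0], "twist": [0, 0, 0]},
  {"hand": 1.0, "travel": [-0.8, 0, 0], "twist": [0, 0, 0]},
  {"hand": 1.0, "travel": [-0.8, 0, 0], "twist": [0, 0, 0]},
])

```text
time: 17.48
position: [0.4627, -0.0489, 0.153]
tool_rot: [0.027, 1.0, 0.001, -0.003]
ft_force: [-0.1, 0.1, -1.1]
grip_width: 0.0139
grip_force: 45.0
```

Emit:
move_arm([
  {"hand": 1.0, "travel": [0, 0, 0], "twist": [0, 0, 0]},
  {"hand": 1.0, "travel": [0, 0, -2.3], "twist": [0, 0, 0]},
  {"hand": 1.0, "travel": [0, 0, -3], "twist": [0, 0, 0]},
  {"hand": 1.0, "travel": [0, 0, -3], "twist": [0, 0, 0]},
  {"hand": 1.0, "travel": [0, 0, -3], "twist": [0, 0, 0]},
])

```text
time: 17.9
position: [0.4625, -0.0487, 0.2666]
tool_rot: [0.027, 1.0, 0.001, -0.003]
ft_force: [0.8, 0.7, -0.7]
grip_width: 0.0137
grip_force: 45.0
```

```bash
python3 - <<'E'
from h import *
go((.4494,-.2474,.265),176.8)
c=cam("top"); s=cam("scene")
im=np.zeros((600,800,3),np.uint8)
im[:,:400]=cv2.resize(c["frame"][150:240,290:350,::-1],(400,600),interpolation=cv2.INTER_CUBIC)
im[:,400:]=cv2.resize(s["frame"][200:290,320:380,::-1],(400,600),interpolation=cv2.INTER_CUBIC)
cv2.imwrite("pics/after.png",im)
E
```

```text
t 17.9 pos [ 0.4625 -0.0487  0.2666] F [ 0.8  0.7 -0.7] w 0.0137 45.0 q [-0.35  0.27  1.78  0.    1.1  -1.86]
travel now [  0.23 -19.91   0.12] after turn [  0.2  -19.91   0.16] twist [ 0.11 -0.35  0.09]
```

Emit:
move_arm([
  {"hand": 1.0, "travel": [0, -2, 0], "twist": [0, 0, 0]},
  {"hand": 1.0, "travel": [0, -2, 0], "twist": [0, 0, 0]},
  {"hand": 1.0, "travel": [0, -2, 0], "twist": [0, 0, 0]},
  {"hand": 1.0, "travel": [0, -2, 0], "twist": [0, 0, 0]},
  {"hand": 1.0, "travel": [0, -2, 0], "twist": [0, 0, 0]},
])

```text
time: 18.42
position: [0.4571, -0.1491, 0.2647]
tool_rot: [0.027, 1.0, 0.002, -0.003]
ft_force: [0.5, 0.1, -1.0]
grip_width: 0.0135
grip_force: 45.0
```

Emit:
move_arm([
  {"hand": 1.0, "travel": [0, -2, 0], "twist": [0, 0, 0]},
  {"hand": 1.0, "travel": [0, -2, 0], "twist": [0, 0, 0]},
  {"hand": 1.0, "travel": [0, -2, 0], "twist": [0, 0, 0]},
  {"hand": 1.0, "travel": [0, -2, 0], "twist": [0, 0, 0]},
  {"hand": 1.0, "travel": [0.2, -1.9, 0], "twist": [0, 0, 0]},
])

```text
time: 18.83
position: [0.4501, -0.248, 0.2645]
tool_rot: [0.027, 1.0, 0.002, -0.002]
ft_force: [0.4, -0.4, -1.4]
grip_width: 0.0136
grip_force: 45.0
```

```bash
python3 - <<'E'
from h import *
c=cam("top"); s=cam("scene")
for n,k,(x0,y0,x1,y1) in(("top",c,(310,170,345,215)),("scene",s,(320,215,365,262))):
    f=k["frame"][y0:y1,x0:x1].astype(int); m=(f[...,1]-np.maximum(f[...,0],f[...,2])>25).astype(np.uint8)
    print(n); print("\n".join(f"{y0+i} "+"".join(".#"[v] for v in r) for i,r in enumerate(m) if r.any()))
for a in(0,.65,.8):
    P=np.array([.6268,-.0565,.045])+.055*np.array([np.sin(.4-a),0,np.cos(.4-a)])
    print(a,proj(c,P),proj(s,P))
E
```

```text
top
186 ...........##########..............
187 ...........###########.............
188 ...........###########.............
189 ...........####..#####.............
190 ...........###....####.............
191 ...........####...####.............
192 ...........####...####.............
193 ...........###....####.............
194 ...........###....####.............
195 ...........###....####.............
196 ...........###....###..............
197 ...........##########..............
198 ...........##########..............
199 ...........##########..............
200 ...........##########..............
201 ...........##########..............
202 .................####..............
scene

0 [[325.9543563  184.07315284]] [[344.93212227 234.132871  ]]
0.65 [[326.28426115 196.64066121]] [[335.06805306 236.10271459]]
0.8 [[326.35211503 199.60671987]] [[332.84417886 237.57948404]]
```

The dark stick covers rows 189–196, which puts the ball at about row 199.5, matching 0.8 rad (fully over). Turning the rod back.

Emit:
move_arm([
  {"hand": 1.0, "travel": [0, 0, 0], "twist": [0, 0, 3]},
  {"hand": 1.0, "travel": [0, 0, 0], "twist": [0, 0, 6]},
  {"hand": 1.0, "travel": [0, 0, 0], "twist": [0, 0, 6]},
  {"hand": 1.0, "travel": [0, 0, 0], "twist": [0, 0, 6]},
  {"hand": 1.0, "travel": [0, 0, 0], "twist": [0, 0, 6]},
])

```text
time: 19.35
position: [0.4503, -0.2461, 0.2649]
tool_rot: [0.262, 0.965, 0.001, -0.002]
ft_force: [-0.1, -0.2, -1.0]
grip_width: 0.0134
grip_force: 45.0
```

Emit:
move_arm([
  {"hand": 1.0, "travel": [0, 0, 0], "twist": [0, 0, 6]},
  {"hand": 1.0, "travel": [0, 0, 0], "twist": [0, 0, 6]},
  {"hand": 1.0, "travel": [0, 0, 0], "twist": [0, 0, 6]},
  {"hand": 1.0, "travel": [0, 0, 0], "twist": [0, 0, 6]},
  {"hand": 1.0, "travel": [0, 0, 0], "twist": [0, 0, 6]},
])

```text
time: 19.77
position: [0.4503, -0.246, 0.265]
tool_rot: [0.503, 0.864, 0.001, -0.003]
ft_force: [-0.3, 0.1, -1.6]
grip_width: 0.0136
grip_force: 45.0
```

Emit:
move_arm([
  {"hand": 1.0, "travel": [0, 0, 0], "twist": [0, 0, 6]},
  {"hand": 1.0, "travel": [0, 0, 0], "twist": [0, 0, 6]},
  {"hand": 1.0, "travel": [0, 0, 0], "twist": [0, 0, 6]},
  {"hand": 1.0, "travel": [0, 0, 0], "twist": [0, 0, 6]},
  {"hand": 1.0, "travel": [0, 0, 0], "twist": [0, 0, 6]},
])

```text
time: 20.18
position: [0.4503, -0.246, 0.265]
tool_rot: [0.71, 0.705, 0.0, -0.003]
ft_force: [-0.5, -0.5, -1.7]
grip_width: 0.0136
grip_force: 45.0
```

Emit:
move_arm([
  {"hand": 1.0, "travel": [0, 0, 0], "twist": [0, 0, 6]},
  {"hand": 1.0, "travel": [0, 0, 0], "twist": [0, 0, 6]},
  {"hand": 1.0, "travel": [0, 0, 0], "twist": [0, 0, 2.5]},
  {"hand": 1.0, "travel": [0, 0, 0], "twist": [0, 0, 0]},
  {"hand": 1.0, "travel": [0, 0, 0], "twist": [0, 0, 0]},
])

```text
time: 20.6
position: [0.4507, -0.2468, 0.2654]
tool_rot: [0.791, 0.612, -0.0, -0.002]
ft_force: [-0.3, 0.7, -0.8]
grip_width: 0.0132
grip_force: 45.0
```

```bash
python3 - <<'E'
from h import *
go((.4494,-.2474,.150),75.3)
E
```

```text
t 20.6 pos [ 0.4507 -0.2468  0.2654] F [-0.3  0.7 -0.8] w 0.0132 45.0 q [-0.72  0.34  1.67  0.    1.13 -0.47]
travel now [-0.12 -0.07 11.54] after turn [-0.09 -0.11 11.54] twist [-0.19 -0.11  0.15]
```

Emit:
move_arm([
  {"hand": 1.0, "travel": [-0.1, -0.1, 2.3], "twist": [-0.2, -0.1, 0.1]},
  {"hand": 1.0, "travel": [0, 0, 2.3], "twist": [0, 0, 0]},
  {"hand": 1.0, "travel": [0, 0, 2.3], "twist": [0, 0, 0]},
  {"hand": 1.0, "travel": [0, 0, 2.3], "twist": [0, 0, 0]},
  {"hand": 1.0, "travel": [0, 0, 2.3], "twist": [0, 0, 0]},
])

```text
time: 21.02
position: [0.4501, -0.2485, 0.1503]
tool_rot: [0.792, 0.611, 0.0, 0.001]
ft_force: [-0.1, -0.1, -2.0]
grip_width: 0.0136
grip_force: 45.0
```

Emit:
move_arm([
  {"hand": 1.0, "travel": [0, 0, 0], "twist": [0, 0, 0]},
  {"hand": 1.0, "travel": [0, 0, 0], "twist": [0, 0, 0]},
  {"hand": 1.0, "travel": [0, 0, 0], "twist": [0, 0, 0]},
])

```text
time: 21.27
position: [0.4509, -0.2494, 0.1522]
tool_rot: [0.792, 0.611, 0.0, 0.002]
ft_force: [-0.7, 0.4, -1.1]
grip_width: 0.0134
grip_force: 45.0
```

```bash
python3 - <<'E'
from h import *
go((.4494,-.2474,.1165),75.3)
E
```

```text
t 21.27 pos [ 0.4509 -0.2494  0.1522] F [-0.7  0.4 -1.1] w 0.0134 45.0 q [-0.72  0.5   1.79  0.    0.84 -0.47]
travel now [ 0.16 -0.21  3.57] after turn [ 0.16 -0.2   3.57] twist [ 0.24  0.11 -0.04]
```

Emit:
move_arm([
  {"hand": 1.0, "travel": [0.1, -0.1, 0.7], "twist": [0.2, 0.1, 0]},
  {"hand": 1.0, "travel": [0, 0, 0.6], "twist": [0, 0, 0]},
  {"hand": 1.0, "travel": [0, 0, 0.6], "twist": [0, 0, 0]},
  {"hand": 1.0, "travel": [0, 0, 0.5], "twist": [0, 0, 0]},
  {"hand": 1.0, "travel": [0, 0, 0], "twist": [0, 0, 0]},
])

```text
time: 21.68
position: [0.4492, -0.2477, 0.1266]
tool_rot: [0.792, 0.61, -0.0, -0.001]
ft_force: [0.6, 0.2, -1.2]
grip_width: 0.0132
grip_force: 45.0
```

Emit:
move_arm([
  {"hand": 1.0, "travel": [0, 0, 0.4], "twist": [0, 0, 0]},
  {"hand": 1.0, "travel": [0, 0, 0.4], "twist": [0, 0, 0]},
  {"hand": 1.0, "travel": [0, 0, 0], "twist": [0, 0, 0]},
  {"hand": 1.0, "travel": [0, 0, 0], "twist": [0, 0, 0]},
])

```text
time: 22.02
position: [0.4496, -0.248, 0.1193]
tool_rot: [0.792, 0.61, -0.0, -0.0]
ft_force: [1.1, 0.4, -1.0]
grip_width: 0.0141
grip_force: 45.0
```

```bash
python3 - <<'E'
from h import *
go((.4494,-.2474,.1159),75.3)
E
```

```text
t 22.02 pos [ 0.4496 -0.248   0.1193] F [ 1.1  0.4 -1. ] w 0.0141 45.0 q [-0.72  0.56  1.82  0.    0.77 -0.46]
travel now [ 0.06 -0.04  0.34] after turn [ 0.06 -0.04  0.34] twist [-0.03 -0.02 -0.08]
```

Emit:
move_arm([
  {"hand": 1.0, "travel": [0, 0, 0.2], "twist": [0, 0, 0]},
  {"hand": 1.0, "travel": [0, 0, 0.2], "twist": [0, 0, 0]},
  {"hand": 1.0, "travel": [0, 0, 0], "twist": [0, 0, 0]},
  {"hand": 1.0, "travel": [0, 0, 0], "twist": [0, 0, 0]},
])

```text
time: 22.35
position: [0.4501, -0.2484, 0.116]
tool_rot: [0.792, 0.61, 0.0, 0.0]
ft_force: [-0.3, -1.1, 1.6]
grip_width: 0.0133
grip_force: 45.0
```

Emit:
move_arm([
  {"hand": 6.0, "travel": [0, 0, 0], "twist": [0, 0, 0]},
  {"hand": 6.0, "travel": [0, 0, 0], "twist": [0, 0, 0]},
  {"hand": 6.0, "travel": [0, 0, 0], "twist": [0, 0, 0]},
  {"hand": 6.0, "travel": [0, 0, 0], "twist": [0, 0, 0]},
  {"hand": 6.0, "travel": [0, 0, 0], "twist": [0, 0, 0]},
])

```text
time: 22.77
position: [0.4497, -0.2481, 0.1154]
tool_rot: [0.792, 0.61, -0.0, -0.0]
ft_force: [-0.4, -0.8, -0.3]
grip_width: 0.0394
grip_force: 0.0
```

Emit:
move_arm([
  {"hand": 6.0, "travel": [0, 0, 0], "twist": [0, 0, 0]},
  {"hand": 6.0, "travel": [0, 0, 0], "twist": [0, 0, 0]},
  {"hand": 6.0, "travel": [0, 0, 0], "twist": [0, 0, 0]},
  {"hand": 6.0, "travel": [0, 0, 0], "twist": [0, 0, 0]},
  {"hand": 6.0, "travel": [0, 0, 0], "twist": [0, 0, 0]},
])

```text
time: 23.18
position: [0.4498, -0.2481, 0.1155]
tool_rot: [0.792, 0.61, 0.0, 0.0]
ft_force: [0.2, -0.8, -0.5]
grip_width: 0.0594
grip_force: 0.0
```

Emit:
move_arm([
  {"hand": 6.0, "travel": [0, 0, -1], "twist": [0, 0, 0]},
  {"hand": 6.0, "travel": [0, 0, -2.5], "twist": [0, 0, 0]},
  {"hand": 6.0, "travel": [0, 0, -3], "twist": [0, 0, 0]},
  {"hand": 6.0, "travel": [0, 0, -4], "twist": [0, 0, 0]},
  {"hand": 6.0, "travel": [0, 0, -4], "twist": [0, 0, 0]},
])

```text
time: 23.6
position: [0.4491, -0.2475, 0.2622]
tool_rot: [0.792, 0.61, -0.0, -0.001]
ft_force: [0.8, -1.1, 0.2]
grip_width: 0.0603
grip_force: 0.0
```

Emit:
move_arm([
  {"hand": 6.0, "travel": [-4, -1, 0], "twist": [0, 0, 0]},
  {"hand": 6.0, "travel": [-4, -1, 0], "twist": [0, 0, 0]},
  {"hand": 6.0, "travel": [-4, -1, 0], "twist": [0, 0, 0]},
  {"hand": 6.0, "travel": [-4, -1, 0], "twist": [0, 0, 0]},
  {"hand": 6.0, "travel": [-4, -1, 0], "twist": [0, 0, 0]},
])

```text
time: 24.02
position: [0.3493, -0.43, 0.2617]
tool_rot: [0.792, 0.61, -0.0, 0.001]
ft_force: [0.5, 0.4, 0.2]
grip_width: 0.0598
grip_force: 0.0
```

Emit:
move_arm([
  {"hand": 6.0, "travel": [-4, -1, 0], "twist": [0, 0, 0]},
  {"hand": 6.0, "travel": [-4, -1, 0], "twist": [0, 0, 0]},
  {"hand": 6.0, "travel": [-4, -1, 0], "twist": [0, 0, 0]},
  {"hand": 6.0, "travel": [-2, -0.5, 0], "twist": [0, 0, 0]},
  {"hand": 6.0, "travel": [0, 0, 0], "twist": [0, 0, 0]},
])

```text
time: 24.43
position: [0.2778, -0.5601, 0.2612]
tool_rot: [0.794, 0.608, -0.001, 0.002]
ft_force: [0.7, 0.5, -0.0]
grip_width: 0.0598
grip_force: 0.0
```

```bash
python3 - <<'E'
from h import *
c=cam("top"); a=cv2.imread("pics/top0.png")[:,:,::-1]; b=c["frame"]
def org(f):
    f=f[235:280,360:475].astype(int); m=(f[...,0]>150)&(f[...,0]-f[...,2]>70); y,x=np.nonzero(m); return x.mean()+360,y.mean()+235,len(x)
print("handle before/after",org(a),org(b))
d=(np.abs(a.astype(int)-b).max(2)>45).astype(np.uint8)
n,l,st,_=cv2.connectedComponentsWithStats(d[150:300,100:520])
print([ (x+100,y+150,w,h,ar) for x,y,w,h,ar in st[1:] if ar>6])
print("shaft diff", np.abs(a[225:285,350:470].astype(int)-b[225:285,350:470]).mean())
go((.4,-.5,.26),75.3)
E
```

```text
handle before/after (np.float64(399.96491228070175), np.float64(254.8859649122807), 114) (np.float64(400.3076923076923), np.float64(254.46153846153845), 117)
[(np.int32(322), np.int32(182), np.int32(7), np.int32(11), np.int32(46)), (np.int32(321), np.int32(195), np.int32(7), np.int32(10), np.int32(34)), (np.int32(167), np.int32(222), np.int32(38), np.int32(27), np.int32(365)), (np.int32(273), np.int32(246), np.int32(35), np.int32(33), np.int32(526)), (np.int32(375), np.int32(247), np.int32(6), np.int32(5), np.int32(10)), (np.int32(387), np.int32(250), np.int32(16), np.int32(5), np.int32(22)), (np.int32(390), np.int32(254), np.int32(13), np.int32(5), np.int32(23)), (np.int32(403), np.int32(258), np.int32(4), np.int32(2), np.int32(7)), (np.int32(416), np.int32(260), np.int32(6), np.int32(3), np.int32(9)), (np.int32(429), np.int32(260), np.int32(8), np.int32(3), np.int32(12))]
shaft diff 3.5681944444444444
t 24.48 pos [ 0.2792 -0.5571  0.2608] F [1.  0.4 0.5] w 0.0599 0.0 q [-1.29  0.5   1.41  0.    1.23 -1.02]
travel now [ 8.64 10.19  0.08] after turn [ 8.59 10.24  0.08] twist [ 0.02  0.03 -0.29]
```

Compared with the first picture, only the tier and the green lever have changed. The handle is within 0.5 px of where it started, so I'm handing in.

```bash
python3 -c "
from rig import robot
print(robot.hand_in())"
```

```text
the job is handed in; nothing more can be done
None
```

I've handed the job in, and it returned no verdict: the tier is seated and released, the green lever is fully over, the red lever looks unmoved, and the rod is back in its cradle, hook down.

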